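# Put the ring gauge away

### The job

The turning job is finished: lift the steel ring gauge up and off its hook, stand it on edge in the wooden cradle in the chest's open top drawer without letting it drop, and push the drawer fully home so that its catch takes it and the gauge is still standing in the cradle. Leave everything else on the rack, the chest and the bench where it is.

Things in the scene. Friction and masses are not known exactly. Their poses are not given: they have to be found in the camera images.
- gauge: Ring gauge: bright steel ring, outside 56 mm, bore 32, 24 thick, groove round the rim, 0.3 kg; pads close on it at about 55 mm. Origin at its centre, x along the bore, z up. It hangs on one of the rack's 3 hooks, axes about as the rack's, its centre 12 mm below that hook's centre line and 30 mm in front of the bar. A brass collar and a flat spanner hang on the other two hooks, 105 mm apart.
- rack: Dark steel hook rack, fixed. Origin on the bench under the front face of its cross bar, middle; z up, y along the bar, -x the way the hooks point (to the robot). Base plate 150 x 310 x 10 mm; bar and posts reach 260 mm up. Hooks at y -105, 0, 105 mm.
- hook0 (a point): On the centre line of the hook at y = -105 mm of the rack, where things hang, 250 mm above the bench; axes as the rack's. All three hooks alike: 7 mm round rod, level for 52 mm out from the bar (this point is 30 mm out), then slanting up to a tip 62 mm out and 12 mm higher (outside: 66 mm out, 16 mm higher). The gauge passes the tip with its centre 0 to 10 mm above the centre line.
- chest: Green steel machinist's chest, fixed, 250 deep, 280 wide, 210 high (mm), two shut lower drawers under the open top drawer. Origin on the bench under the middle of the front face; x from front to back, y along the front, z up. The top drawer's opening is 264 mm wide, its roof 202 mm above the bench.
- cradle (a point): In the right front (-y) compartment of the top drawer, moves with it, axes as the chest's: midway between two wooden rails (84 mm long in x, 6 wide, 6 high, 28 apart) at the height of their tops, middle of their length, 136 mm above the bench. The gauge stands on edge in the gap, bore along x, centre 24 mm above this point. Compartment 103 (x) by 138 mm (y); this is its middle.
- compartment_rim (a point): Top edge of the drawer's front panel over the cradle, on the panel's outer face: 62 mm in front (-x) of the cradle point and 62 mm above it. The panel is 10 mm thick; the compartment's other walls end 26 to 30 mm above the cradle point. Moves with the drawer.
- pull (a point): Middle of the top drawer's bar pull: a level aluminium bar 8 mm thick, 98 long along the chest's y, its centre line 18 mm in front of the drawer's face, 171 mm above the bench, 39 below the chest's top. Moves with the drawer; axes as the chest's. Push this bar or the face towards +x to shut the drawer.
- drawer (a joint): Opening of the top drawer (m): 0 fully home, face flush with the chest; starts 0.12 to 0.15. Slides along the chest's x, 0.8 N friction and a damper (1.4 N at 0.1 m/s). In the last 13 mm a sprung roller catch resists (4 to 7 N in all) and pushes it back a little if let go, then from about 4 mm draws it home and holds it. Push steadily, 0.1 m/s or less: a jolt can tip the gauge over.
- collar: Bystander: brass flanged collar, 60 mm outside, bore 38 mm, 14 mm thick, hanging on another hook of the rack. Origin at its centre.
- spanner: Bystander: light-coloured combination spanner, 165 mm long, hanging by its ring end on another hook of the rack. Origin at the centre of its ring end.
- oilcan: Bystander: small copper oil can, 48 mm wide, 92 mm tall with a thin spout, standing about the middle of the chest's top. Origin under its centre.
- bottle: Bystander: green bottle, 68 mm wide, 210 mm tall, at the back of the bench. Origin under its centre.
- cup: Bystander: brass mug, 68 mm wide, 75 mm tall, standing behind rack and chest. Origin under its centre.
- hammer: Bystander: hammer 260 mm long lying on the bench in front of the rack. Origin under its middle.
- screwdriver: Bystander: red-handled screwdriver 180 mm long lying on the bench in front. Origin under its middle.
There are look-alikes about, which are no part of the job. What is meant by the gauge is not orange or turquoise, and is the smaller of those in its own colour.

How it is judged:
On the way, in this order (a step that is already met when the one before it is completed fails the run):
1. the gauge is held by the gripper, clear of the hook's tip and still at hook height (lifted off, not knocked off) (x of gauge in the frame of rack below -0.08 m and height (world z) of gauge above 0.2 m and contact force between gauge and the fingers above 0.5 N and contact force between gauge and rack below 0.1 N), for 0.1 s.
2. the gauge stands on edge in the cradle, let go (x of gauge in the frame of cradle between -0.045 and 0.045 m and y of gauge in the frame of cradle between -0.008 and 0.008 m and z of gauge in the frame of cradle between 0.018 and 0.03 m and angle between the x axis of gauge and the x axis of cradle, either way round below 0.35 rad and contact force between gauge and the fingers below 0.05 N), for 0.2 s.
At the end, for the whole second after the job is handed in: The gauge stands at rest on edge in the cradle (centre within 8 mm of the middle between the rails, within 45 mm of mid-length, 18 to 30 mm above the rail tops, its bore within 20 degrees of the rails' direction) and the drawer is home, less than 3 mm open (x of gauge in the frame of cradle between -0.045 and 0.045 m and y of gauge in the frame of cradle between -0.008 and 0.008 m and z of gauge in the frame of cradle between 0.018 and 0.03 m and angle between the x axis of gauge and the x axis of cradle, either way round below 0.35 rad and linear speed of gauge below 0.02 m/s and value of joint drawer below 0.003 m); the robot touches nothing.
It fails at once if the gauge is dropped (moves faster than 0.7 m/s with no finger on it) (linear speed of gauge above 0.7 m/s and contact force between gauge and the fingers below 0.02 N).
It fails at once if a neighbour on the rack is moved by more than 30 mm (distance of any of collar, spanner from where it was at the start of the episode above 0.03 m).
It fails at once if a thing on the chest or the bench is moved by more than 40 mm (distance of any of oilcan, bottle, cup, hammer, screwdriver from where it was at the start of the episode above 0.04 m).
It also fails if it takes over 64 s, if anything falls off the work surface, if the arm or the gripper's body presses on something with over 40 N, if the wrist force passes 120 N, or if a joint passes its speed limit or range.

### The arm

A 6-joint arm with a two-finger parallel gripper is mounted at the origin on the work surface. World frame = base frame: x ahead of the robot, y to its left, z up, the work surface at z = 0. Lengths are in m, angles in rad, forces in N, time in s.
With the tool pointing down it reaches from about 0.35 to 0.85 m from the base axis. Payload 8.1 kg.
Tool frame: the origin (TCP) lies between the finger pads; the fingertips stand 19 mm ahead of it and the grasp point (between the pads) is the TCP; z points along the fingers, y is the line along which they close (so a half turn about z gives the same grasp; the last joint's range is limited). The gripper opens to 93 mm and grips with 3 to 60 N. Pads are 15 mm wide; open, the fingers measure 128 mm over their backs; the gripper's body (75 mm by 188 mm) begins 65 mm behind the grasp point.
Start: joints at [-1.285, 0.13, 1.488, -0, 1.523, -0.085], TCP at [0.217, -0.559, 0.238] pointing down, gripper open.
Joint ranges: [-2.96, 2.96], [-0.89, 2.26], [0.02, 2.5], [-1.34, 4.48], [0, 2.73], [-2.66, 2.66]. Speed limits (rad/s): [2.39, 2.39, 2.79, 3.14, 3.14, 3.14].

### API

Orientations are given as a unit quaternion [w, x, y, z].
In Python, from station import bot, viewer gives the robot as it stands.
- The arm moves only by the tool jog_arm, never from a script. Its argument "increments" is one flat list of numbers, 7 for each row, row after row: the shift along the tool's x, y, z in cm, then the turn, a rotation vector about the tool's x, y, z in rad, then the finger opening in cm, from 0 to 9.3. A call has exactly 8 rows; each row shifts and turns the commanded pose from where the row before left it, along the tool's axes as they then stand; what a row does not reach is not made up. A row lasts 1/8 s, in which the tool goes at most 62.5 mm and 10.7 degrees, less where a joint would pass 70% of its speed; a pose out of reach is approached as far as the arm can. A call is refused whole if a number of a shift passes 6.25 or a number of a turn 0.188, either way. A call with a gripper value outside its range is refused whole. The fingers move at their own pace and stop on an object; "newtons" is the grip in N (left out, the last holds). Time passes only in rows, so rows that do not move let the fingers close, or fill a call up. It gives the time, the measured TCP pose, the force, the opening and the grip force at its end, in the units of the state.
- bot.get_state(): the state, without advancing time (a new reading comes with each control period).
- viewer.grab_frame(name): name is "side" or "top"; returns (picture, depth): 420x560x3 uint8, red, green, blue; 420x560 float32, m along the optical axis (not along the pixel's ray), 0 where there is no reading.
- viewer.calibration(name): a dict with "fx", "fy", "cx", "cy" (pixels), "T" (4x4, takes a point from camera to world coordinates). Camera axes: x right, y down, z forward; pixel columns grow to the right and rows downward; lengths in m; the calibration is good to about 2 mm. A picture is of the moment at which its call begins. calibration takes no time and is no camera call.
- bot.finish_job(): hands the job in; it is judged then, once.
The state is a dict: "time_s": time; "joint_positions": joint angles; "qvel": joint speeds; "effort": joint torques, N m; "tcp_pos": TCP position; "ee_rot": TCP orientation; "wrist_force": force on the tool from outside, world axes, zero at the start; "torque": the same for the moment, N m; "grip_width": finger opening in m; "grip_force": force on a finger pad.
Only numpy, scipy, OpenCV 4.12 (cv2) and the standard library are available. Lean on these libraries where they do the work, as an engineer would, in place of code of your own. Each camera call takes 0.05 s, during which the arm holds its last target. There are 200 camera calls.

## Working session

There is one attempt and no reset: what is moved stays moved. The work goes in short steps, Python scripts to look and compute and a tool call to move; the robot and the scene stay as the last step left them, time stands still between calls to the robot, and variables do not carry over. Pictures are saved under pics/ and viewed, at most 12 in all, crops included, and the job is handed in when it is done.

Besides the shell and the picture viewer there is one more tool, called by a JSON object that holds its "fn" and its "kwargs", one argument or row to a line. jog_arm: Moves the arm, as the interface text tells. Its arguments: {"type":"object","properties":{"increments":{"type":"array","items":{"type":"number"}},"newtons":{"type":"number"}},"required":["increments"]}

```bash
mkdir -p pics; python3 - <<'E'
from station import bot, viewer
import cv2, numpy as np
s=bot.get_state(); print({k:np.round(v,3).tolist() for k,v in s.items()})
for n in("side","top"):
    p,d=viewer.grab_frame(n); np.savez(f"pics/{n}0.npz",p=p,d=d)
    cv2.imwrite(f"pics/{n}0.png",p[:,:,::-1]); c=viewer.calibration(n); print(n,c['fx'],c['cx'],c['cy'],np.round(c['T'],3).tolist())
E
```

```text
{'time_s': 0.0, 'joint_positions': [-1.285, 0.131, 1.489, -0.0, 1.523, -0.085], 'qvel': [0.002, -0.001, 0.001, -0.001, -0.0, 0.001], 'effort': [0.001, -55.985, -49.176, 0.077, 0.036, -0.0], 'tcp_pos': [0.217, -0.559, 0.237], 'ee_rot': [-0.001, 0.983, 0.184, -0.0], 'wrist_force': [-0.245, 0.188, -0.639], 'torque': [-0.007, 0.024, -0.029], 'grip_force': 0.0, 'grip_width': 0.093}
side 415.80605637809384 280.4168397255611 205.71795943781285 [[-0.698, -0.411, 0.587, -0.031], [-0.716, 0.407, -0.567, 0.624], [-0.005, -0.816, -0.578, 0.734], [0.0, 0.0, 0.0, 1.0]]
top 471.3426434793507 283.20733284279737 208.03933223890203 [[-0.009, -0.985, 0.17, 0.355], [-1.0, 0.01, 0.003, 0.041], [-0.004, -0.17, -0.985, 1.398], [0.0, 0.0, 0.0, 1.0]]
```

View pics/side0.png

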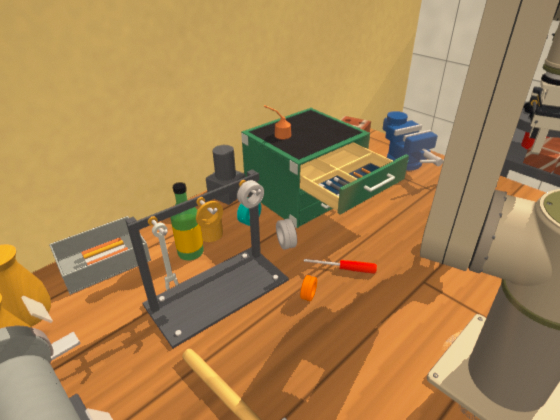

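View pics/top0.png

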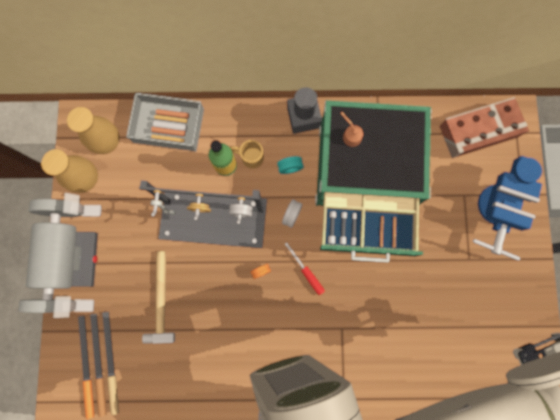

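Steel ring candidates are side (251,194)/top (240,208) hanging on the right hook, and a bigger ring on the bench at side (287,234)/top (292,213). The orange ring at side (309,288) and turquoise ring at side (245,213) are excluded by colour. I choose the hanging ring. The drawer is open, and the cradle should be in its right front compartment at about top (388,230).

```bash
cat > h.py <<'E'
import numpy as np, cv2
from station import bot, viewer
def load(n,i): z=np.load(f"pics/{n}{i}.npz"); return z['p'],z['d']
def cloud(n,d):
    c=viewer.calibration(n); v,u=np.mgrid[:420,:560]
    P=np.stack([(u-c['cx'])/c['fx']*d,(v-c['cy'])/c['fy']*d,d],-1)
    W=P@c['T'][:3,:3].T+c['T'][:3,3]; W[d<=0]=np.nan; return W
def proj(n,X):
    c=viewer.calibration(n); X=np.atleast_2d(X)-c['T'][:3,3]; q=X@c['T'][:3,:3]
    return np.c_[q[:,0]/q[:,2]*c['fx']+c['cx'],q[:,1]/q[:,2]*c['fy']+c['cy']]
E
python3 - <<'E'
from h import *
p,d=load('top',0);W=cloud('top',d);z=W[...,2]
P,D=load('side',0);S=cloud('side',D)
def box(M,a): x0,x1,y0,y1,z0,z1=a; return (M[...,0]>x0)&(M[...,0]<x1)&(M[...,1]>y0)&(M[...,1]<y1)&(M[...,2]>z0)&(M[...,2]<z1)
def rect(m,W,t):
    q=W[m][:,:2].astype(np.float32); r=cv2.minAreaRect(q); print(t,len(q),r,cv2.boxPoints(r).round(3).tolist())
v,u=np.mgrid[:420,:560]
m=(u>310)&(u<440)&(v>95)&(v<205)&(abs(z-.21)<.008); rect(m,W,'chesttop')
m=(u>310)&(u<440)&(v>190)&(v<260)&(abs(z-.198)<.006); rect(m,W,'drawer front rim')
m=(u>140)&(u<275)&(v>180)&(v<250)&(abs(z-.01)<.005); rect(m,W,'plate')
m=(u>135)&(u<275)&(v>170)&(v<225)&(abs(z-.258)<.01); rect(m,W,'bar'); 
q=W[m]; print(np.nanmedian(q,0))
g=np.linalg.norm
for (a,b) in ((251,194),(246,183),(258,200),(287,234)): print((a,b),S[b,a].round(3))
for (a,b) in ((240,208),(292,213),(372,257),(388,232)): print((a,b),W[b,a].round(3))
a=cv2.resize(P[150:280,130:310,::-1],None,fx=4,fy=4,interpolation=3)[:, :]
cv2.imwrite('pics/a.png',a); 
b=cv2.resize(p[180:265,310:440,::-1],None,fx=6,fy=6,interpolation=3); cv2.imwrite('pics/b.png',b)
E
```

```text
chesttop 9585 ((0.7163091897964478, -0.20191948115825653), (0.283667653799057, 0.25280994176864624), 85.52819061279297) [[0.5789999961853027, -0.3330000042915344], [0.8309999704360962, -0.3529999852180481], [0.8529999852180481, -0.07000000029802322], [0.6010000109672546, -0.050999999046325684]]
drawer front rim 431 ((0.5222635269165039, -0.1873573362827301), (0.27769899368286133, 0.15718410909175873), 87.39437103271484) [[0.43700000643730164, -0.32199999690055847], [0.593999981880188, -0.33000001311302185], [0.6069999933242798, -0.052000001072883606], [0.44999998807907104, -0.04500000178813934]]
plate 3987 ((0.5785151124000549, 0.2732973098754883), (0.39673712849617004, 0.20615725219249725), 89.38693237304688) [[0.4729999899864197, 0.07599999755620956], [0.6790000200271606, 0.07400000095367432], [0.6840000152587891, 0.47099998593330383], [0.4779999852180481, 0.4729999899864197]]
bar 1004 ((0.5681352615356445, 0.25446784496307373), (0.29949304461479187, 0.08665252476930618), 84.44180297851562) [[0.5109999775886536, 0.10999999940395355], [0.597000002861023, 0.10100000351667404], [0.6259999871253967, 0.39899998903274536], [0.5400000214576721, 0.40799999237060547]]
[0.5785052  0.24221623 0.2580793 ]
(251, 194) [0.585 0.122 0.206]
(246, 183) [0.555 0.159 0.265]
(258, 200) [0.536 0.144 0.224]
(287, 234) [0.548 0.042 0.063]
(240, 208) [0.552 0.149 0.266]
(292, 213) [0.57  0.02  0.074]
(372, 257) [ 0.447 -0.216  0.002]
(388, 232) [ 0.506 -0.238  0.131]
```

View pics/a.png

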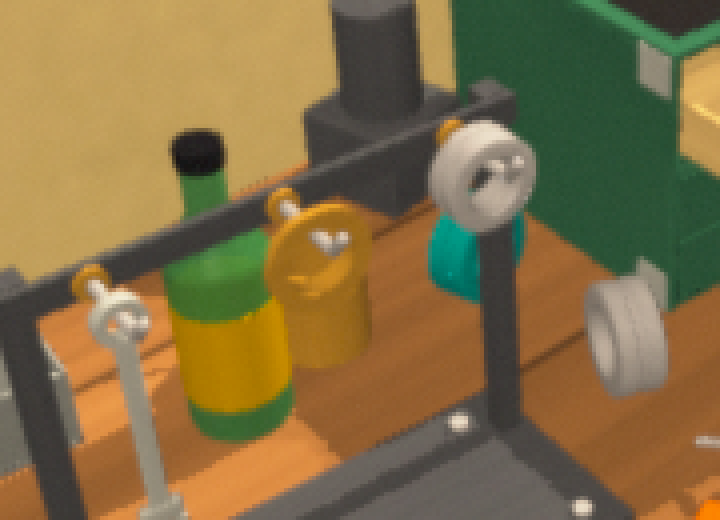

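View pics/b.png

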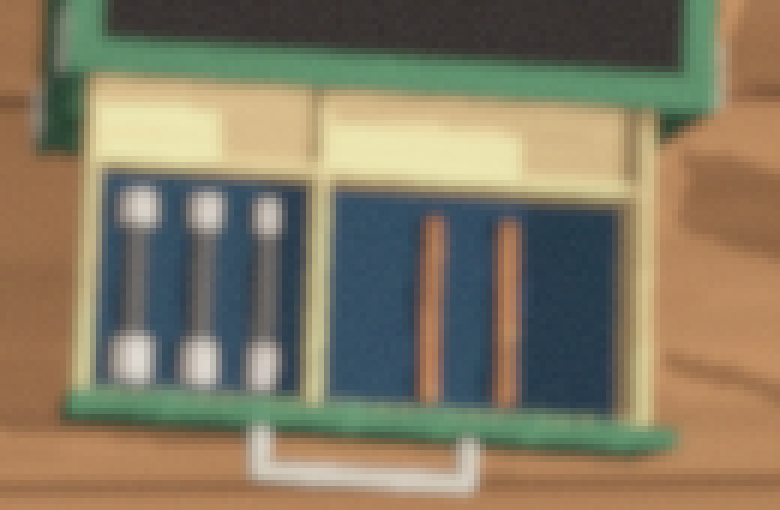

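Crop a confirms that the hanging steel ring (crop 483,178) is the smaller one; the bench ring (crop 627,335) is bigger. Crop b shows the two cradle rails with back ends at crop (433,218) and (510,222), the front panel around y≈410–440, and the pull bar at (365,475).

```bash
python3 - <<'E'
from h import *
from scipy.optimize import least_squares
p,d=load('top',0);W=cloud('top',d);P,D=load('side',0);S=cloud('side',D)
def ray(n,u,v,z):
    c=viewer.calibration(n); r=c['T'][:3,:3]@[(u-c['cx'])/c['fx'],(v-c['cy'])/c['fy'],1]; o=c['T'][:3,3]
    return o+r*(z-o[2])/r[2]
def b(x,y,z): return ray('top',310+(x+.5)/6-.5,180+(y+.5)/6-.5,z)
for t,x,y,z in (('railL back',433,216,.136),('railR back',510,220,.136),('railL fr',428,395,.136),('railR fr',507,400,.136),('rim L',70,405,.198),('rim R',672,440,.198),('pullL',262,470,.175),('pullR',468,485,.175),('chest fl',58,60,.21),('chest fr',715,100,.21)): print(t,b(x,y,z).round(4))
# rack bar line from both clouds
v,u=np.mgrid[:420,:560]
for n,M in (('top',W),('side',S)):
    m=(abs(M[...,2]-.255)<.012)&(M[...,1]>.08)&(M[...,1]<.43)&(M[...,0]>.5)&(M[...,0]<.65)
    q=M[m]; f=lambda a:q[:,0]-a[0]-a[1]*(q[:,1]-.255)
    r=least_squares(f,[.59,.05],loss='cauchy',f_scale=.004).x; res=f(r); k=abs(res)<.012
    print(n,'bar x at y=.255',r, 'yaw',np.degrees(np.arctan(-r[1])),'y range',np.percentile(q[k][:,1],[0,1,99,100]).round(3), 'x',np.percentile(res[k],[2,50,98]).round(4))
    # gauge
    m=(M[...,2]>.2)&(M[...,2]<.275)&(M[...,1]>.09)&(M[...,1]<.2)&(M[...,0]>.5)&(M[...,0]<.585)
    gq=M[m]; rr=f"{len(gq)}"; print('gauge',rr,np.percentile(gq,[1,50,99],axis=0).round(3).tolist())
    k=m&(u>0); print(np.c_[u[k],v[k]].min(0),np.c_[u[k],v[k]].max(0))
E
```

```text
railL back [ 0.5501 -0.2225  0.136 ]
railR back [ 0.548  -0.2571  0.136 ]
railL fr [ 0.4693 -0.2166  0.136 ]
railR fr [ 0.4667 -0.2517  0.136 ]
rim L [ 0.4609 -0.0519  0.198 ]
rim R [ 0.4437 -0.3063  0.198 ]
pullL [ 0.4341 -0.1357  0.175 ]
pullR [ 0.4269 -0.2241  0.175 ]
chest fl [ 0.6081 -0.0492  0.21  ]
chest fr [ 0.5877 -0.3298  0.21  ]
top bar x at y=.255 [0.59089351 0.10283563] yaw -5.871408794843056 y range [0.103 0.106 0.398 0.401] x [-0.0086  0.0005  0.0103]
gauge 439 [[0.518, 0.106, 0.217], [0.554, 0.148, 0.258], [0.584, 0.193, 0.268]]
[220 195] [259 223]
side bar x at y=.255 [0.58977216 0.09935344] yaw -5.673912380159681 y range [0.105 0.109 0.402 0.404] x [-0.0058  0.0003  0.0074]
gauge 794 [[0.517, 0.108, 0.212], [0.551, 0.158, 0.251], [0.584, 0.197, 0.266]]
[223 171] [263 207]
```

{"fn": "jog_arm", "kwargs": {
  "increments": [0, 0, -5, 0, 0, 0.118, 9.3, 0, 0, -5, 0, 0, 0.118, 9.3, 0, 0, -4, 0, 0, 0.118, 9.3, 0, 0, -2, 0, 0, 0.118, 9.3, 1.7, -5, 0, 0, 0, 0, 9.3, 1.7, -5, 0, 0, 0, 0, 9.3, 1.7, -5, 0, 0, 0, 0, 9.3, 1.7, -5, 0, 0, 0, 0, 9.3],
  "newtons": 20
}}

```text
time_s: 1.1
tcp_pos: [0.3056, -0.3655, 0.3971]
ee_rot: [-0.0, 0.999, -0.051, -0.0]
wrist_force: [1.2, 0.9, -0.2]
grip_width: 0.0929
grip_force: 0.0
```

{"fn": "jog_arm", "kwargs": {
  "increments": [1.7, -5, 0, 0, 0, 0, 9.3, 1.7, -5, 0, 0, 0, 0, 9.3, 1.7, -5, 0, 0, 0, 0, 9.3, 1.7, -5, 0, 0, 0, 0, 9.3, 1.7, -5, 0, 0, 0, 0, 9.3, 1.7, -5, 0, 0, 0, 0, 9.3, 1.7, -5, 0, 0, 0, 0, 9.3, 1.7, -5, 0, 0, 0, 0, 9.3]
}}

```text
time_s: 2.1
tcp_pos: [0.4813, 0.0189, 0.3973]
ee_rot: [0.0, 0.999, -0.051, -0.0]
wrist_force: [0.7, -0.1, 0.6]
grip_width: 0.0928
grip_force: 0.0
```

```bash
cat >> h.py <<'E'
from scipy.spatial.transform import Rotation as R
def to(x,y,z,yaw=None):
    s=bot.get_state(); q=s['ee_rot']; r=R.from_quat([q[1],q[2],q[3],q[0]]); M=r.as_matrix()
    print('tcp',np.round(s['tcp_pos'],4),'t',round(float(s['time_s']),2),'delta tool cm',(M.T@(np.array([x,y,z])-s['tcp_pos'])*100).round(2))
    if yaw is not None:
        a=np.radians(yaw); G=np.array([[np.cos(a),np.sin(a),0],[np.sin(a),-np.cos(a),0],[0,0,-1]])
        print('turn',R.from_matrix(M.T@G).as_rotvec().round(3),'F',np.round(s['wrist_force'],2),s['grip_width'])
E
python3 - <<'E'
from h import *
from scipy.optimize import least_squares
a=np.radians(-5.75); ex=np.array([np.cos(a),np.sin(a)]); ey=np.array([-np.sin(a),np.cos(a)])
Q=[]
for n in('top','side'):
    p,d=load(n,0); M=cloud(n,d)[::1]; m=(M[...,2]>.205)&(M[...,2]<.275)&(M[...,1]>.11)&(M[...,1]<.19)&(M[...,0]>.515)&(M[...,0]<.57); q=M[m]; Q.append(q)
for q in Q+[np.vstack(Q)]:
    l=np.c_[q[:,:2]@ex,q[:,:2]@ey,q[:,2]]
    def f(c):
        x=abs(l[:,0]-c[0])-.012; r=np.hypot(l[:,1]-c[1],l[:,2]-c[2]); y=np.maximum(r-.028,.016-r)
        return np.where((x>0)|(y>0),np.hypot(np.maximum(x,0),np.maximum(y,0)),np.maximum(x,y))
    c0=[np.dot(ex,[.544,.1515]),np.dot(ey,[.544,.1515]),.238]
    c=least_squares(f,c0,loss='cauchy',f_scale=.002,diff_step=1e-3).x
    print(len(q),(c[0]*ex+c[1]*ey).round(4),c[2].round(4),np.median(abs(f(c))).round(4))
to(.544,.1515,.238,-5.75)
E
```

```text
296 [0.5504 0.1506] 0.2371 0.0011
530 [0.5502 0.1524] 0.2376 0.0007
826 [0.5503 0.1519] 0.2376 0.0008
tcp [0.4813 0.0189 0.3973] t 2.1 delta tool cm [  4.9  -13.83  15.93]
turn [ 0.     0.    -0.001] F [ 0.69 -0.12  0.57] 0.09280936050721203
```

{"fn": "jog_arm", "kwargs": {
  "increments": [1.4, -3.5, 0, 0, 0, 0, 8, 1.4, -3.5, 0, 0, 0, 0, 8, 1.4, -3.5, 0, 0, 0, 0, 8, 1.3, -3.4, 0, 0, 0, 0, 8, 0, 0, 3, 0, 0, 0, 8, 0, 0, 3, 0, 0, 0, 8, 0, 0, 1, 0, 0, 0, 8, 0, 0, 0, 0, 0, 0, 8]
}}

```text
time_s: 3.1
tcp_pos: [0.5494, 0.1497, 0.3272]
ee_rot: [0.0, 0.999, -0.051, -0.001]
wrist_force: [-0.6, 0.4, -0.0]
grip_width: 0.0798
grip_force: 0.0
```

```bash
python3 - <<'E'
from h import *
to(.5498,.1517,.238,-5.75)
p,d=viewer.grab_frame('side'); cv2.imwrite('pics/c.png',cv2.resize(p[100:250,150:350,::-1],None,fx=4,fy=4,interpolation=3))
E
```

```text
tcp [0.5494 0.1497 0.3272] t 3.1 delta tool cm [ 0.03 -0.21  8.92]
turn [ 0.     0.001 -0.001] F [-0.63  0.4  -0.02] 0.07982058542284232
```

View pics/c.png

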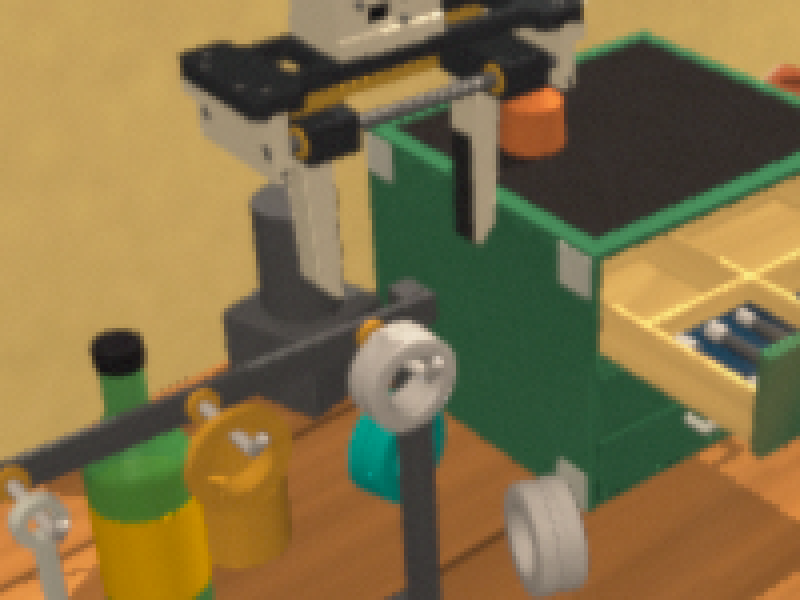

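The open fingers (crop 320,230 and 475,180) straddle the gauge (403,375) from straight above. I'll descend and close.

{"fn": "jog_arm", "kwargs": {
  "increments": [0, -0.2, 2, 0, 0, 0, 8, 0, 0, 2, 0, 0, 0, 8, 0, 0, 2, 0, 0, 0, 8, 0, 0, 1.5, 0, 0, 0, 8, 0, 0, 1.2, 0, 0, 0, 8, 0, 0, 0.2, 0, 0, 0, 8, 0, 0, 0, 0, 0, 0, 8, 0, 0, 0, 0, 0, 0, 7]
}}

```text
time_s: 4.15
tcp_pos: [0.5505, 0.1519, 0.2396]
ee_rot: [-0.0, 0.999, -0.051, 0.001]
wrist_force: [-0.2, 0.6, -0.5]
grip_width: 0.0738
grip_force: 0.0
```

{"fn": "jog_arm", "kwargs": {
  "increments": [0, 0, 0, 0, 0, 0, 6.5, 0, 0, 0, 0, 0, 0, 6, 0, 0, 0, 0, 0, 0, 5.5, 0, 0, 0, 0, 0, 0, 5, 0, 0, 0, 0, 0, 0, 4.5, 0, 0, 0, 0, 0, 0, 4.5, 0, 0, 0, 0, 0, 0, 4.5, 0, 0, 0, 0, 0, 0, 4.5]
}}

```text
time_s: 5.15
tcp_pos: [0.55, 0.1518, 0.2387]
ee_rot: [-0.0, 0.999, -0.051, 0.0]
wrist_force: [-0.3, -0.5, 0.9]
grip_width: 0.0549
grip_force: 20.0
```

Gripped at 54.9 mm. Lifting 17 mm, then drawing it off along the hook.

{"fn": "jog_arm", "kwargs": {
  "increments": [0, 0, -0.5, 0, 0, 0, 4.5, 0, 0, -0.6, 0, 0, 0, 4.5, 0, 0, -0.6, 0, 0, 0, 4.5, 0, 0, 0, 0, 0, 0, 4.5, -0.5, 0, 0, 0, 0, 0, 4.5, -0.5, 0, 0, 0, 0, 0, 4.5, -0.5, 0, 0, 0, 0, 0, 4.5, 0, 0, 0, 0, 0, 0, 4.5]
}}

```text
time_s: 6.15
tcp_pos: [0.5347, 0.1535, 0.2557]
ee_rot: [-0.0, 0.999, -0.05, 0.0]
wrist_force: [0.4, 0.4, -2.8]
grip_width: 0.0552
grip_force: 20.0
```

{"fn": "jog_arm", "kwargs": {
  "increments": [-1, 0, 0, 0, 0, 0, 4.5, -1, 0, 0, 0, 0, 0, 4.5, -1, 0, 0, 0, 0, 0, 4.5, -1, 0, 0, 0, 0, 0, 4.5, -1, 0, 0, 0, 0, 0, 4.5, -1.5, 0, 0, 0, 0, 0, 4.5, -1, 0, 0, 0, 0, 0, 4.5, 0, 0, 0, 0, 0, 0, 4.5]
}}

```text
time_s: 7.15
tcp_pos: [0.46, 0.1611, 0.2558]
ee_rot: [-0.0, 0.999, -0.05, 0.0]
wrist_force: [0.5, 0.3, -2.2]
grip_width: 0.0549
grip_force: 20.0
```

```bash
python3 - <<'E'
from h import *
to(.508,-.237,.30,-4.1)
p,d=viewer.grab_frame('side'); cv2.imwrite('pics/d.png',cv2.resize(p[100:250,150:350,::-1],None,fx=4,fy=4,interpolation=3))
E
```

```text
tcp [0.46   0.1611 0.2558] t 7.15 delta tool cm [ 8.78 39.12 -4.42]
turn [-0.    -0.001 -0.029] F [ 0.54  0.33 -2.15] 0.05485401802617152
```

View pics/d.png

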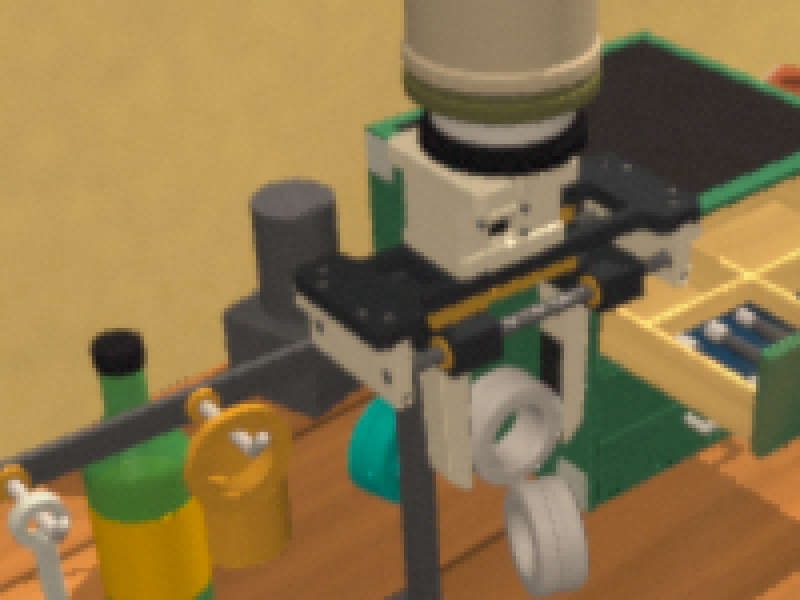

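The gauge hangs free of the hook in the fingers (crop 515,430), and the neighbours are unchanged. I'll check the gauge's tilt in the grip from depth while travelling. First I lift and move towards the drawer.

{"fn": "jog_arm", "kwargs": {
  "increments": [0, 1, -3, 0, 0, -0.015, 4.5, 0, 3, -2.5, 0, 0, -0.014, 4.5, 1, 4.5, 0, 0, 0, 0, 4.5, 1, 4.5, 0, 0, 0, 0, 4.5, 1, 4.5, 0, 0, 0, 0, 4.5, 1, 4.5, 0, 0, 0, 0, 4.5, 1, 4, 0, 0, 0, 0, 4.5, 0, 0, 0, 0, 0, 0, 4.5]
}}

```text
time_s: 8.2
tcp_pos: [0.4911, -0.1047, 0.3102]
ee_rot: [0.0, 0.999, -0.038, -0.0]
wrist_force: [-0.6, 0.3, -2.8]
grip_width: 0.055
grip_force: 20.0
```

```bash
python3 - <<'E'
from h import *
from scipy.optimize import least_squares
to(.508,-.237,.30,-4.1)
s=bot.get_state(); t=np.array(s['tcp_pos']); p,d=viewer.grab_frame('side'); np.savez('pics/side1.npz',p=p,d=d); M=cloud('side',d)
q4=s['ee_rot']; r0=R.from_quat([q4[1],q4[2],q4[3],q4[0]]).as_matrix()
l=(M-t)@r0; m=(abs(l[...,1])<.0255)&(abs(l[...,0])<.035)&(abs(l[...,2])<.036); l=l[m]
def f(c):
    a=np.array([np.cos(c[3]),0,np.sin(c[3])]); w=l-c[:3]; h=w@a; r=np.linalg.norm(w-h[:,None]*a,axis=1)
    x=abs(h)-.012; y=np.maximum(r-.028,.016-r); return np.where((x>0)|(y>0),np.hypot(np.maximum(x,0),np.maximum(y,0)),np.maximum(x,y))
for g in(-.6,-.2,.2,.6):
    o=least_squares(f,[0,0,0,g],loss='cauchy',f_scale=.002,diff_step=1e-3); print(len(l),(o.x[:3]*1e3).round(1),o.x[3].round(3),o.cost,np.median(abs(f(o.x))))
p0=proj('side',t)[0].astype(int); x,y=p0; cv2.imwrite('pics/e.png',cv2.resize(p[y-50:y+50,x-60:x+60,::-1],None,fx=6,fy=6,interpolation=3))
E
```

```text
tcp [ 0.4911 -0.1047  0.3102] t 8.2 delta tool cm [ 2.69 13.06  1.03]
turn [ 0.001  0.001 -0.005] F [-0.55  0.32 -2.83] 0.055012135825742055
342 [ 0.4 -0.4  0.7] -0.005 0.00018936913018082372 0.0007320571605013348
342 [ 0.4 -0.4  0.7] -0.007 0.0001893475452054127 0.0007347258479239154
342 [ 0.4 -0.4  0.7] -0.005 0.0001893691301807849 0.0007320575778165745
342 [ 0.4 -0.4  0.7] -0.005 0.00018936913018078252 0.0007320575210216932
```

View pics/e.png

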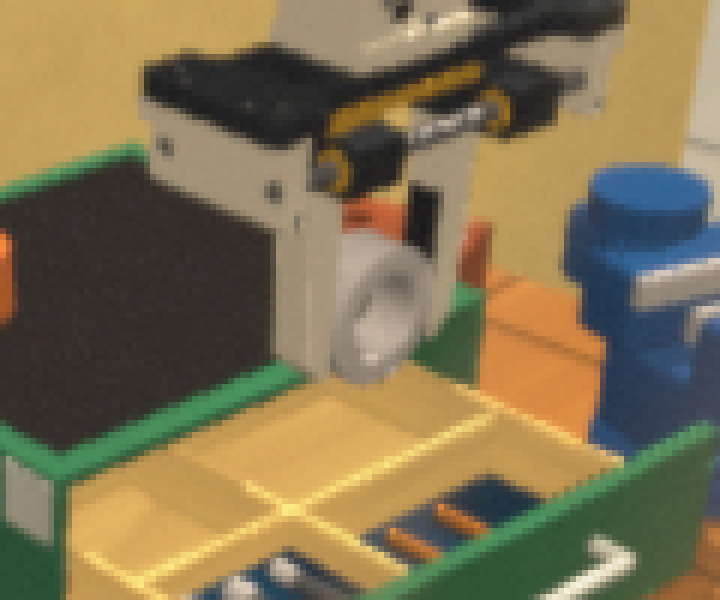

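The gauge is level and centred in the pads (offset <1 mm, tilt ≈0). The crop also shows the rails' back ends at about (390,533) and (440,510), which gives a second check of the cradle.

{"fn": "jog_arm", "kwargs": {
  "increments": [0.5, 2.5, 0, 0, 0, 0, 4.5, 0.5, 2.5, 0, 0, 0, 0, 4.5, 0.5, 2.5, 0, 0, 0, 0, 4.5, 0.5, 2.5, 0, 0, 0, 0, 4.5, 0.5, 2, 0, 0, 0, 0, 4.5, 0.2, 1.1, 0, 0, 0, -0.005, 4.5, 0, 0, 0, 0, 0, 0, 4.5, 0, 0, 0, 0, 0, 0, 4.5]
}}

```text
time_s: 9.25
tcp_pos: [0.5084, -0.2338, 0.3106]
ee_rot: [-0.0, 0.999, -0.033, -0.0]
wrist_force: [-0.5, -0.0, -2.9]
grip_width: 0.055
grip_force: 20.0
```

```bash
python3 - <<'E'
from h import *
p0=proj('side',[ 0.4911,-0.1047,0.3102])[0].astype(int)
c=viewer.calibration('side'); o=c['T'][:3,3]
for x,y in((390,533),(440,510)):
    u,v=p0-[60,50]+(np.array([x,y])+.5)/6-.5; r=c['T'][:3,:3]@[(u-c['cx'])/c['fx'],(v-c['cy'])/c['fy'],1]; print((o+r*(.136-o[2])/r[2]).round(4))
# rails by color: brown-ish pixels at z~.136 in top0
p,d=load('top',0); W=cloud('top',d); hsv=cv2.cvtColor(p,cv2.COLOR_RGB2HSV)
m=(W[...,0]>.455)&(W[...,0]<.56)&(W[...,1]<-.185)&(W[...,1]>-.29)&(hsv[...,0]<16)&(hsv[...,1]>90)&(W[...,2]<.15)&(W[...,2]>.12)
k,L,st,ce=cv2.connectedComponentsWithStats(m.astype(np.uint8))
for i in range(1,k):
    if st[i,4]>8:
        q=W[L==i]; b=np.polyfit(q[:,0],q[:,1],1); print(st[i],q.min(0).round(4),q.max(0).round(4),'y@.508',np.polyval(b,.508).round(4),'yaw',np.degrees(b[0]).round(2))
to(.508,-.237,.161,-4.1)
E
```

```text
[ 0.5471 -0.2201  0.136 ]
[ 0.5435 -0.2539  0.136 ]
[380 217   4  30  87] [ 0.4676 -0.2256  0.1256] [ 0.5468 -0.2145  0.1405] y@.508 -0.2195 yaw -4.33
[393 217   3  31  89] [ 0.4647 -0.2592  0.126 ] [ 0.5452 -0.2485  0.1412] y@.508 -0.254 yaw -3.23
tcp [ 0.5084 -0.2338  0.3106] t 9.25 delta tool cm [-0.02  0.32 14.96]
turn [-0.     0.     0.005] F [-0.5  -0.03 -2.9 ] 0.05496335207831307
```

{"fn": "jog_arm", "kwargs": {
  "increments": [-0.1, 0.3, 1, 0, 0, 0, 4.5, 0, 0, 2.5, 0, 0, 0, 4.5, 0, 0, 3, 0, 0, 0, 4.5, 0, 0, 3, 0, 0, 0, 4.5, 0, 0, 2.5, 0, 0, 0, 4.5, 0, 0, 1.5, 0, 0, 0, 4.5, 0, 0, 0.5, 0, 0, 0, 4.5, 0, 0, 0, 0, 0, 0, 4.5]
}}

```text
time_s: 10.25
tcp_pos: [0.5073, -0.2376, 0.1711]
ee_rot: [0.0, 0.999, -0.034, 0.0]
wrist_force: [0.0, 0.9, -1.9]
grip_width: 0.055
grip_force: 20.0
```

```bash
python3 - <<'E'
from h import *
to(.507,-.2366,.160,-4.1)
p,d=viewer.grab_frame('side'); x,y=proj('side',bot.get_state()['tcp_pos'])[0].astype(int); cv2.imwrite('pics/f.png',cv2.resize(p[y-40:y+40,x-50:x+50,::-1],None,fx=7,fy=7,interpolation=3))
E
```

```text
tcp [ 0.5073 -0.2376  0.1711] t 10.25 delta tool cm [-0.04 -0.09  1.11]
turn [ 0.    -0.     0.004] F [ 0.04  0.95 -1.94] 0.05499220420936214
```

View pics/f.png

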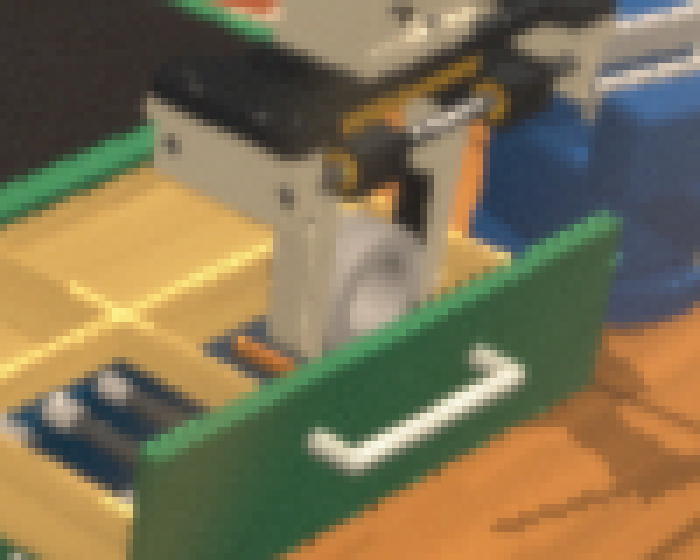

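The gauge is over the compartment, with the left finger just outside the left rail (crop 265,352). I'll lower the last centimetre slowly.

{"fn": "jog_arm", "kwargs": {
  "increments": [0, -0.1, 0.2, 0, 0, 0, 4.5, 0, 0, 0.2, 0, 0, 0, 4.5, 0, 0, 0.2, 0, 0, 0, 4.5, 0, 0, 0.2, 0, 0, 0, 4.5, 0, 0, 0.1, 0, 0, 0, 4.5, 0, 0, 0.1, 0, 0, 0, 4.5, 0, 0, 0, 0, 0, 0, 4.5, 0, 0, 0, 0, 0, 0, 4.5]
}}

```text
time_s: 11.3
tcp_pos: [0.5073, -0.2365, 0.1608]
ee_rot: [0.0, 0.999, -0.034, 0.0]
wrist_force: [-0.5, 0.5, -0.4]
grip_width: 0.0549
grip_force: 20.0
```

{"fn": "jog_arm", "kwargs": {
  "increments": [0, 0, 0.05, 0, 0, 0, 4.5, 0, 0, 0.05, 0, 0, 0, 4.5, 0, 0, 0, 0, 0, 0, 4.5, 0, 0, 0, 0, 0, 0, 4.5, 0, 0, 0, 0, 0, 0, 4.5, 0, 0, 0, 0, 0, 0, 4.5, 0, 0, 0, 0, 0, 0, 4.5, 0, 0, 0, 0, 0, 0, 4.5]
}}

```text
time_s: 12.3
tcp_pos: [0.5078, -0.2366, 0.1606]
ee_rot: [0.0, 0.999, -0.034, 0.001]
wrist_force: [-0.8, 1.5, 5.1]
grip_width: 0.055
grip_force: 20.0
```

Seated: the force now pushes up at 5 N. Releasing gently.

{"fn": "jog_arm", "kwargs": {
  "increments": [0, 0, -0.05, 0, 0, 0, 4.5, 0, 0, 0, 0, 0, 0, 4.5, 0, 0, 0, 0, 0, 0, 5.5, 0, 0, 0, 0, 0, 0, 5.7, 0, 0, 0, 0, 0, 0, 6, 0, 0, 0, 0, 0, 0, 6.4, 0, 0, 0, 0, 0, 0, 7, 0, 0, 0, 0, 0, 0, 7.4],
  "newtons": 6
}}

```text
time_s: 13.3
tcp_pos: [0.5072, -0.2365, 0.1601]
ee_rot: [0.0, 0.999, -0.034, -0.0]
wrist_force: [0.5, -0.1, 0.6]
grip_width: 0.0733
grip_force: 0.0
```

{"fn": "jog_arm", "kwargs": {
  "increments": [0, 0, 0, 0, 0, 0, 7.4, 0, 0, 0, 0, 0, 0, 7.4, 0, 0, -0.5, 0, 0, 0, 7.4, 0, 0, -1, 0, 0, 0, 7.4, 0, 0, -1.5, 0, 0, 0, 7.4, 0, 0, -2, 0, 0, 0, 7.4, 0, 0, -2, 0, 0, 0, 7.4, 0, 0, -2, 0, 0, 0, 7.4]
}}

```text
time_s: 14.3
tcp_pos: [0.5074, -0.2366, 0.2522]
ee_rot: [0.0, 0.999, -0.034, 0.001]
wrist_force: [0.8, 0.3, -0.4]
grip_width: 0.0737
grip_force: 0.0
```

```bash
python3 - <<'E'
from h import *
a=np.radians(-4.1); X=np.array([np.cos(a),np.sin(a)]); Y=np.array([-np.sin(a),np.cos(a)])
fm=np.array([.598,-.1895])  # chest front middle
# pull middle estimate from top0
pm=(np.array([.4341,-.1357])+[.4269,-.2241])/2; print('pull',pm,'chest frame',(pm-fm)@X,(pm-fm)@Y)
t=pm-X*.05; to(t[0],t[1],.27,-4.1)
p,d=viewer.grab_frame('side'); x,y=proj('side',[.507,-.2366,.16])[0].astype(int); cv2.imwrite('pics/g.png',cv2.resize(p[y-40:y+40,x-50:x+50,::-1],None,fx=7,fy=7,interpolation=3))
E
```

```text
pull [ 0.4305 -0.1799] chest frame -0.16775770660652686 -0.002400390409587829
tcp [ 0.5074 -0.2366  0.2522] t 14.3 delta tool cm [-13.05  -5.16  -1.8 ]
turn [ 0.    -0.001  0.004] F [ 0.75  0.27 -0.4 ] 0.07373955438553906
```

View pics/g.png

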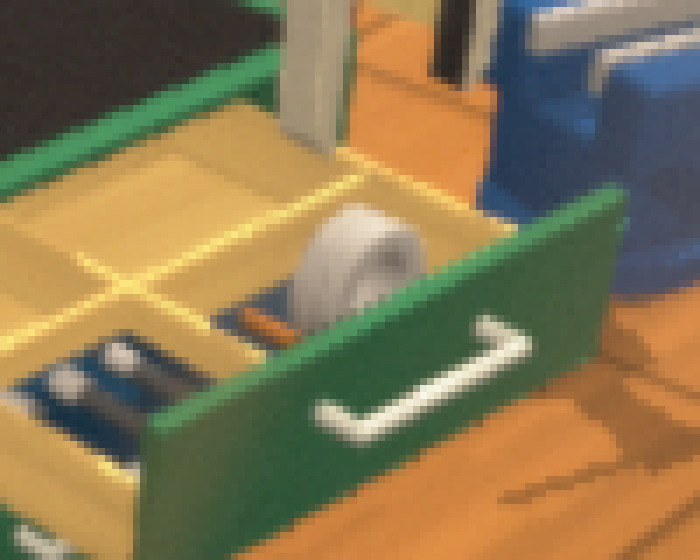

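The gauge stands upright between the rails (crop 355,270). Next I go in front of the pull with closed fingers.

{"fn": "jog_arm", "kwargs": {
  "increments": [0, 0, -1.8, 0, 0, 0, 5, -2, -1, 0, 0, 0, 0, 3, -3, -1, 0, 0, 0, 0, 1, -3, -1.2, 0, 0, 0, 0, 0, -3, -1, 0, 0, 0, 0, 0, -2, -1, 0, 0, 0, 0, 0, 0, 0, 0, 0, 0, 0, 0, 0, 0, 0, 0, 0, 0, 0]
}}

```text
time_s: 15.35
tcp_pos: [0.3815, -0.1762, 0.2685]
ee_rot: [0.0, 0.999, -0.034, 0.0]
wrist_force: [-0.4, 0.3, -0.9]
grip_width: 0.0015
grip_force: 0.0
```

{"fn": "jog_arm", "kwargs": {
  "increments": [0, 0, 2, 0, 0, 0, 0, 0, 0, 2.5, 0, 0, 0, 0, 0, 0, 2.5, 0, 0, 0, 0, 0, 0, 2, 0, 0, 0, 0, 0, 0, 1, 0, 0, 0, 0, 0.5, 0, 0, 0, 0, 0, 0, 0.5, 0, 0, 0, 0, 0, 0, 0.5, 0, 0, 0, 0, 0, 0]
}}

```text
time_s: 16.35
tcp_pos: [0.397, -0.1772, 0.1691]
ee_rot: [0.0, 0.999, -0.034, 0.001]
wrist_force: [0.1, -0.6, -0.0]
grip_width: 0.0005
grip_force: 0.0
```

{"fn": "jog_arm", "kwargs": {
  "increments": [0.4, 0, 0, 0, 0, 0, 0, 0.4, 0, 0, 0, 0, 0, 0, 0.3, 0, 0, 0, 0, 0, 0, 0.3, 0, 0, 0, 0, 0, 0, 0.3, 0, 0, 0, 0, 0, 0, 0.3, 0, 0, 0, 0, 0, 0, 0.3, 0, 0, 0, 0, 0, 0, 0.3, 0, 0, 0, 0, 0, 0]
}}

```text
time_s: 17.35
tcp_pos: [0.422, -0.1787, 0.1681]
ee_rot: [0.0, 0.999, -0.034, -0.0]
wrist_force: [-0.9, 0.2, 0.2]
grip_width: 0.0003
grip_force: 0.6
```

{"fn": "jog_arm", "kwargs": {
  "increments": [0.4, 0, 0, 0, 0, 0, 0, 0.5, 0, 0, 0, 0, 0, 0, 0.5, 0, 0, 0, 0, 0, 0, 0.5, 0, 0, 0, 0, 0, 0, 0.5, 0, 0, 0, 0, 0, 0, 0.5, 0, 0, 0, 0, 0, 0, 0.5, 0, 0, 0, 0, 0, 0, 0.5, 0, 0, 0, 0, 0, 0]
}}

```text
time_s: 18.35
tcp_pos: [0.4611, -0.1813, 0.1681]
ee_rot: [-0.0, 0.999, -0.034, -0.0]
wrist_force: [-2.1, 0.2, -0.2]
grip_width: 0.0006
grip_force: 0.7
```

```bash
python3 - <<'E'
from h import *
to(.57,-.19,.17,-4.1)
p,d=viewer.grab_frame('side'); x,y=proj('side',[.537,-.2386,.16])[0].astype(int); cv2.imwrite('pics/i.png',cv2.resize(p[y-45:y+45,x-60:x+60,::-1],None,fx=6,fy=6,interpolation=3))
E
```

```text
tcp [ 0.4611 -0.1813  0.1681] t 18.35 delta tool cm [10.92  0.14 -0.19]
turn [-0.     0.     0.004] F [-2.1   0.16 -0.22] 0.0005934011516424706
```

View pics/i.png

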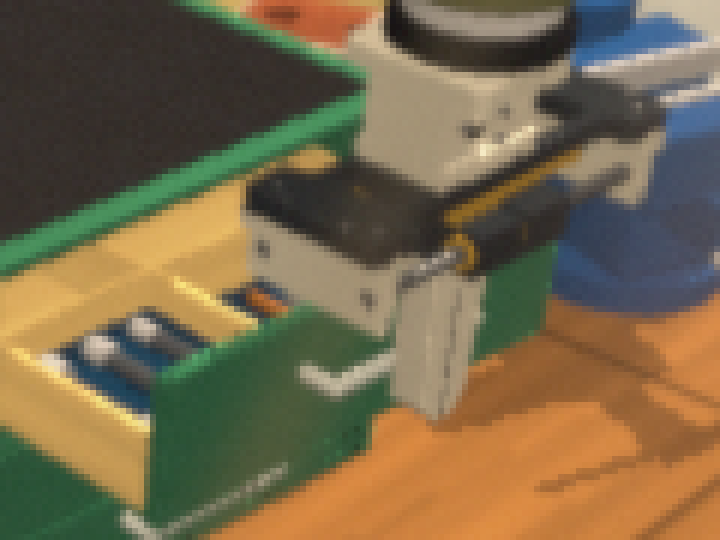

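The closed fingers push the pull squarely and the drawer follows. I'll continue.

{"fn": "jog_arm", "kwargs": {
  "increments": [0.5, 0, 0, 0, 0, 0, 0, 0.5, 0, 0, 0, 0, 0, 0, 0.5, 0, 0, 0, 0, 0, 0, 0.5, 0, 0, 0, 0, 0, 0, 0.5, 0, 0, 0, 0, 0, 0, 0.5, 0, 0, 0, 0, 0, 0, 0.5, 0, 0, 0, 0, 0, 0, 0.5, 0, 0, 0, 0, 0, 0]
}}

```text
time_s: 19.4
tcp_pos: [0.501, -0.184, 0.1681]
ee_rot: [0.0, 0.999, -0.034, -0.0]
wrist_force: [-2.7, -0.6, -0.2]
grip_width: 0.0007
grip_force: 0.7
```

{"fn": "jog_arm", "kwargs": {
  "increments": [0.5, 0, 0, 0, 0, 0, 0, 0.5, 0, 0, 0, 0, 0, 0, 0.5, 0, 0, 0, 0, 0, 0, 0.5, 0, 0, 0, 0, 0, 0, 0.5, 0, 0, 0, 0, 0, 0, 0.5, 0, 0, 0, 0, 0, 0, 0.5, 0, 0, 0, 0, 0, 0, 0.3, 0, 0, 0, 0, 0, 0]
}}

```text
time_s: 20.4
tcp_pos: [0.539, -0.1865, 0.1681]
ee_rot: [-0.0, 0.999, -0.034, 0.0]
wrist_force: [-0.5, -1.6, -0.1]
grip_width: 0.0005
grip_force: 0.5
```

{"fn": "jog_arm", "kwargs": {
  "increments": [0.2, 0, 0, 0, 0, 0, 0, 0.2, 0, 0, 0, 0, 0, 0, 0.2, 0, 0, 0, 0, 0, 0, 0.2, 0, 0, 0, 0, 0, 0, 0.2, 0, 0, 0, 0, 0, 0, 0.2, 0, 0, 0, 0, 0, 0, 0.2, 0, 0, 0, 0, 0, 0, 0.2, 0, 0, 0, 0, 0, 0]
}}

```text
time_s: 21.4
tcp_pos: [0.554, -0.1876, 0.1681]
ee_rot: [-0.0, 0.999, -0.034, -0.001]
wrist_force: [-4.9, -0.1, 2.0]
grip_width: 0.0005
grip_force: 2.6
```

In the catch zone now (4.9 N). Continue slowly.

{"fn": "jog_arm", "kwargs": {
  "increments": [0.2, 0, 0, 0, 0, 0, 0, 0.2, 0, 0, 0, 0, 0, 0, 0.2, 0, 0, 0, 0, 0, 0, 0.2, 0, 0, 0, 0, 0, 0, 0.1, 0, 0, 0, 0, 0, 0, 0.1, 0, 0, 0, 0, 0, 0, 0, 0, 0, 0, 0, 0, 0, 0, 0, 0, 0, 0, 0, 0]
}}

```text
time_s: 22.4
tcp_pos: [0.5612, -0.188, 0.1681]
ee_rot: [-0.0, 0.999, -0.034, -0.004]
wrist_force: [-22.6, 1.1, 13.1]
grip_width: 0.0004
grip_force: 11.6
```

The 22 N reaction says it is against the stop. I'll back off and verify.

{"fn": "jog_arm", "kwargs": {
  "increments": [-0.2, 0, 0, 0, 0, 0, 0, -0.2, 0, 0, 0, 0, 0, 0, -0.3, 0, 0, 0, 0, 0, 0, -0.5, 0, 0, 0, 0, 0, 0, -1, 0, 0, 0, 0, 0, 0, -2, 0, 0, 0, 0, 0, 0, -3, 0, 0, 0, 0, 0, 0, -3, 0, 0, 0, 0, 0, 0]
}}

```text
time_s: 23.4
tcp_pos: [0.4616, -0.1812, 0.168]
ee_rot: [-0.0, 0.999, -0.033, 0.0]
wrist_force: [-0.0, 0.5, -0.1]
grip_width: 0.0008
grip_force: 0.0
```

{"fn": "jog_arm", "kwargs": {
  "increments": [-3, 0, -2, 0, 0, 0, 0, -3, 0, -3, 0, 0, 0, 0, 0, -5, -3, 0, 0, 0, 0, 0, -5, -3, 0, 0, 0, 0, 0, -5, 0, 0, 0, 0, 0, 0, -5, 0, 0, 0, 0, 0, 0, 0, 0, 0, 0, 0, 0, 0, 0, 0, 0, 0, 0, 0]
}}

```text
time_s: 24.4
tcp_pos: [0.4161, 0.0219, 0.278]
ee_rot: [0.0, 0.999, -0.033, 0.0]
wrist_force: [-0.3, -0.1, 0.3]
grip_width: 0.0008
grip_force: 0.0
```

```bash
python3 - <<'E'
from h import *
print({k:np.round(v,3).tolist() for k,v in bot.get_state().items() if k in('tcp_pos','time_s','wrist_force')})
a=np.radians(-4.1); X=np.array([np.cos(a),np.sin(a)]); Y=np.array([-np.sin(a),np.cos(a)]); fm=np.array([.598,-.1895])
im=[]
for n in('side','top'):
    p,d=viewer.grab_frame(n); M=cloud(n,d); q=M[...,:2]-fm; cx=q@X; cy=q@Y; z=M[...,2]
    for t,z0,z1 in(('top drawer',.15,.165),('rim',.18,.194),('lower',.03,.12),):
        m=(abs(cx)<.03)&(abs(cy)<.13)&(z>z0)&(z<z1)
        if t!='lower': m&=abs(cy)>.06
        if m.sum()>5: print(n,t,m.sum(),np.percentile(cx[m],[10,50,90]).round(4))
    x,y=proj(n,[.59,-.19,.18])[0].astype(int); im.append(cv2.resize(p[y-45:y+45,x-55:x+55,::-1],None,fx=3.6,fy=4,interpolation=3))
cv2.imwrite('pics/j.png',np.hstack(im))
E
```

```text
{'time_s': 24.4, 'tcp_pos': [0.416, 0.022, 0.278], 'wrist_force': [-0.302, -0.136, 0.258]}
side top drawer 123 [-0.0081 -0.006  -0.0042]
side rim 59 [-0.0078 -0.0059 -0.0041]
side lower 1523 [-0.0103 -0.0071 -0.0034]
top top drawer 58 [-0.007  -0.0061 -0.0052]
top rim 57 [-0.0069 -0.0061 -0.0054]
top lower 692 [-0.0259 -0.0073 -0.0052]
```

View pics/j.png

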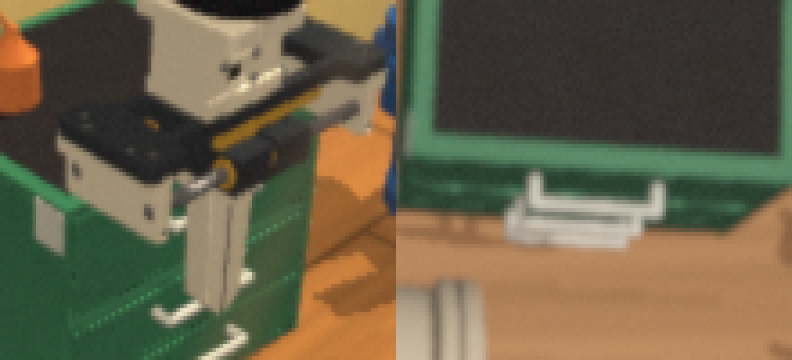

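The top drawer's face is level with the shut lower drawers (within about 1 mm, both cameras), with the pulls in line at (600,200). The arm is clear, so I'm handing in.

```bash
python3 -c "
from station import bot
print(bot.finish_job())"
```

```text
the job is handed in; nothing more can be done
None
```

I lifted the gauge off its hook, stood it in the cradle, pushed the top drawer home and handed the job in at about 24 s; no verdict came back, and the gauge couldn't be seen once the drawer was shut.

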